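# Swap mixed-up clamping parts into their outline-labelled trays

### The job

The strap, the bolt, the casting and the nut have each been left in one another's trays. Put every part in the middle of the bay of the tray whose label shows its outline, flat on the floor of the bay, the strap, the casting and the nut the same way up as now, and the strap and the bolt lying along the bay's long side. The rubber mat is free to park a part on the way.

Things in the scene. Friction and masses are not known exactly. Their poses are not given: they have to be found in the camera images.
- strap_centre (a point): The clamp strap: a black steel bar, 29 (x) x 100 (y, its length) x 14 mm (z, height), with a slot. The point is its centre, half-way up (7 mm above its underside). About 0.34 kg.
- bolt_centre (a point): The hex bolt: plain grey-brown steel, lying on its side along y, 59 mm long; the 12 mm thick shank spans y -28 to +20 mm, the head, y +20 to +29 mm, is 19 mm high and up to 22 mm wide. The point is half-way along, on the shank, 9.5 mm above the bolt's underside; grip the shank here across x, fingertips near the floor. About 0.08 kg.
- boss_centre (a point): The casting: a small dark round boss with a light machined top and a bore, about 50 x 50 mm across its flange and 30 mm high, standing upright. The point is its centre, half-way up (15 mm above its underside). About 0.31 kg.
- nut_centre (a point): The hex nut: plain steel, lying flat, 24 mm across flats (flats face +x and -x), 27 mm across corners (y), 13 mm high. The point is its centre, half-way up (6.5 mm above its underside). About 0.03 kg.
- strap_bay (a point): Fixed grey tray whose white label (50 x 120 mm, left of the bay as the robot sees it) shows in black the strap: a 100 x 29 mm bar with a white slot. The bay's floor is 80 (x) x 120 mm (y, long side), 3 mm above the bench, inside a rim 3 mm wide and 4 mm high. The point is the bay's centre on its floor; +x points to the label's centre, 68.5 mm off; z up. A wrong part lies in it at the start.
- bolt_bay (a point): Fixed grey tray whose white label (50 x 120 mm, left of the bay as the robot sees it) shows in black the bolt: a T shape 59 mm long, a thin shank with a wider head. The bay's floor is 80 (x) x 120 mm (y, long side), 3 mm above the bench, inside a rim 3 mm wide and 4 mm high. The point is the bay's centre on its floor; +x points to the label's centre, 68.5 mm off; z up. A wrong part lies in it at the start.
- boss_bay (a point): Fixed grey tray whose white label (50 x 120 mm, left of the bay as the robot sees it) shows in black the casting: a large ring, 43 mm, with two lugs and a 22 mm white hole. The bay's floor is 80 (x) x 120 mm (y, long side), 3 mm above the bench, inside a rim 3 mm wide and 4 mm high. The point is the bay's centre on its floor; +x points to the label's centre, 68.5 mm off; z up. A wrong part lies in it at the start.
- nut_bay (a point): Fixed grey tray whose white label (50 x 120 mm, left of the bay as the robot sees it) shows in black the nut: a small hexagon, 24 mm across flats, with a white hole of 16 mm. The bay's floor is 80 (x) x 120 mm (y, long side), 3 mm above the bench, inside a rim 3 mm wide and 4 mm high. The point is the bay's centre on its floor; +x points to the label's centre, 68.5 mm off; z up. A wrong part lies in it at the start.
- mat_centre (a point): The parking mat: a fixed black ribbed rubber mat, 90 (x) x 130 (y) x 3 mm, empty at the start. The point is the centre of its top, 3 mm above the bench.
Things that resemble listed ones, but are neither listed nor needed, are in the scene too. Leave any purple or turquoise look-alike of the part that bears nut_centre alone.

How it is judged:
At the end, for the whole second after the job is handed in: Each part lies at rest in the bay of its own tray: centre within 15 mm of the bay's centre horizontally and at most 4 mm above its resting height; strap, casting and nut upper side up within 0.15 rad; strap and bolt along the bay's long side within 0.26 rad, either way round (horizontal distance between strap_centre and strap_bay below 0.015 m and z of strap_centre in the frame of strap_bay below 0.011 m and linear speed of each of strap, bolt, boss, nut below 0.02 m/s and angle between each of strap_centre, boss_centre, nut_centre's own z axis and vertical below 0.15 rad and angle between the y axis of strap_centre and the y axis of strap_bay, either way round below 0.26 rad and horizontal distance between bolt_centre and bolt_bay below 0.015 m and z of bolt_centre in the frame of bolt_bay below 0.0135 m and angle between the y axis of bolt_centre and the y axis of bolt_bay, either way round below 0.26 rad and horizontal distance between boss_centre and boss_bay below 0.015 m and z of boss_centre in the frame of boss_bay below 0.019 m and horizontal distance between nut_centre and nut_bay below 0.015 m and z of nut_centre in the frame of nut_bay below 0.0105 m); the robot touches nothing.
It also fails if it takes over 150 s, if anything falls off the work surface, if the arm or the gripper's body presses on something with over 40 N, if the wrist force passes 120 N, or if a joint passes its speed limit or range.

### The arm

A 6-joint arm with a two-finger parallel gripper is mounted at the origin on a cart in front of the work surface, level with it; the furniture and walls round the work are solid. World frame = base frame: x ahead of the robot, y to its left, z up, the work surface at z = 0. Lengths are in m, angles in rad, forces in N, time in s.
With the tool pointing down it reaches from about 0.25 to 0.775 m from the base axis. Payload 4 kg.
Tool frame: the origin (TCP) lies at the very end of the fingers, on their centre line; the grasp point (between the pads) lies 19 mm behind it; z points along the fingers, y is the direction in which the jaws open and shut (so a half turn about z gives the same grasp; the last joint's range is limited). The gripper opens to 94 mm and grips with 3 to 60 N. Pads are 16 mm wide; open, the fingers measure 119 mm over their backs; the gripper's body (75 mm by 177 mm) begins 78 mm behind the grasp point.
Start: joints at [-1.395, 0.087, 1.371, -0, 1.684, -0.103], TCP at [0.151, -0.529, 0.206] pointing down, gripper open.
Joint ranges: [-3.1, 3.1], [-0.76, 2.03], [0.27, 2.55], [-1.08, 4.22], [0.17, 2.65], [-2.57, 2.57]. Speed limits (rad/s): [2.79, 2.79, 3.14, 3.14, 3.14, 3.14].

### API

Orientations are given as [roll, pitch, yaw] about the fixed x, y, z axes, in that order (R = Rz(yaw) Ry(pitch) Rx(roll)).
In Python, from bench import robot, cams, models gives the robot as it stands.
- The arm moves only by the tool step_arm, never from a script. Its argument "series" is a list of rows, each a list of 5 numbers: the gripper command: -1 is shut, 1 is fully open, values between are in proportion, then the shift along the tool's x, y, z in mm, then the turn about the tool's z in degrees. A call has 1 to 20 rows; each row is the pose to reach, as a shift and turn from the pose commanded when the call began, along the tool's axes at that moment; what a row does not reach only later rows make up. A row lasts 1/8 s, in which the tool goes at most 62.5 mm and 10.7 degrees, less where a joint would pass 70% of its speed; a pose out of reach is approached as far as the arm can. A call with a gripper value outside its range is refused whole. The fingers move at their own pace and stop on an object; the grip force is fixed at half the most. Time passes only in rows, so rows that repeat a pose let the fingers close. It gives the time, the measured TCP pose, the force and the opening at its end, in the units of the state.
- robot.get_obs(): the state, without advancing time (a new reading comes with each control period).
- cams.snapshot(name): name is "side" or "top" or "wrist"; returns a dict with "pixels" (400x640x3 uint8, red, green, blue), "fov_y" (degrees; the focal length in pixels is half the picture's height over the tangent of half this angle, whatever the lens; pixels are square), "cx", "cy" (the principal point, pixels), "k1" (the pictures are not rectified: a ray, as slopes to the right and down, at radius r is drawn at 1 + k1 r^2 times it, then the intrinsics apply), "R" (3x3) and "t" (3): a world point X has camera coordinates R X + t. Camera axes: x right, y down, z forward; pixel columns grow to the right and rows downward; lengths in m; the calibration is good to about 2 mm. A picture is of the moment at which its call begins. There is no depth.
- robot.close_job(): hands the job in, once; it reports no verdict.
Trained networks look in a picture, given as the dict that the camera call returned (one of the last four; its "shot" number tells which), for a name from the list of things; names that differ only in an ending like _2 or _b are one class to them, and where a whole thing is asked for, a point or a joint stands for the part that bears it (a point fixed in the world has none). Each returns a list of dicts, best first, with "p" (0 to 1); they miss things now and then, are a little off and sometimes report something else, mostly with a low value. They report only what shows in the picture. A call takes as long as a camera call. They do not tell look-alikes from the thing itself.
- models.find_in(picture, label): "position" ([x, y, z] in m, in world coordinates, good to about 4 mm: the middle of the surface that is visible of it).
- models.pinpoint(picture, label): "position" ([x, y, z] in m, in world coordinates, good to about 4 mm: a listed point, or the origin of a listed thing).
The state is a dict: "time": time; "joint_positions": joint angles; "qvel": joint speeds; "joint_torque": joint torques, N m; "tool_pos": TCP position; "ee_rot": TCP orientation; "wrist_force": force on the tool from outside, world axes, zero at the start; "wrist_torque": the same for the moment, N m; "width": finger opening in m.
Only numpy, scipy, OpenCV 4.12 (cv2) and the standard library are available. Lean on these libraries where they do the work, as an engineer would, in place of code of your own. Each camera call takes 0.05 s, during which the arm holds its last target. There are 200 camera calls.

## Working session

There is one attempt and no reset: what is moved stays moved. The work goes in short steps, Python scripts to look and compute and a tool call to move; the robot and the scene stay as the last step left them, time stands still between calls to the robot, and variables do not carry over. Pictures are saved under pics/ and viewed, about 12 in all and at most 16, crops included, and the job is handed in when it is done.

Besides the shell and the picture viewer there is one more tool, called after "Emit:" as name([rows], argument=value, ...), one row to a line, values as JSON. step_arm: Moves the arm, as the interface text tells. Its arguments: {"type":"object","properties":{"series":{"type":"array","items":{"type":"array","items":{"type":"number"}}}},"required":["series"]}

```bash
mkdir -p pics; ls
cat > h.py <<'E'
import numpy as np,cv2
from bench import robot,cams,models
def K(s):
    f=200/np.tan(np.radians(s["fov_y"])/2); return f
def ray2w(s,u,v,z):
    f=K(s); d=np.array([(u-s["cx"])/f,(v-s["cy"])/f]); p=d.copy()
    for _ in range(20): p=d/(1+s["k1"]*(p@p))
    R=np.array(s["R"]);t=np.array(s["t"]); c=-R.T@t; w=R.T@np.array([p[0],p[1],1]); return c+w*(z-c[2])/w[2]
def w2p(s,X):
    c=np.array(s["R"])@np.array(X)+np.array(s["t"]); p=c[:2]/c[2]; p=p*(1+s["k1"]*(p@p)); return p*K(s)+[s["cx"],s["cy"]]
def save(s,n): cv2.imwrite(f"pics/{n}.png",s["pixels"][:,:,::-1])
E
python3 - <<'E'
from h import *
for n in ["top","side"]:
    s=cams.snapshot(n); save(s,n+"0"); print(n,-np.array(s["R"]).T@s["t"])
    for l in ["strap_centre","bolt_centre","boss_centre","nut_centre","strap_bay","bolt_bay","boss_bay","nut_bay","mat_centre"]:
        print(l,[(np.round(d["position"],3).tolist(),round(d["p"],2),w2p(s,d["position"]).round().tolist()) for d in models.pinpoint(s,l)[:3]])
o=robot.get_obs();print(o["tool_pos"],o["ee_rot"],o["width"])
E
```

```text
pics
top [ 0.46029947 -0.02400228  1.26904756]
strap_centre [([0.589, -0.233, 0.01], 0.71, [382.0, 202.0])]
bolt_centre [([0.591, 0.27, 0.015], 0.58, [204.0, 205.0]), ([0.446, 0.11, 0.005], 0.35, [262.0, 256.0])]
boss_centre [([0.435, -0.333, 0.019], 0.48, [421.0, 256.0])]
nut_centre [([0.446, -0.158, 0.006], 0.5, [358.0, 254.0]), ([0.442, 0.105, 0.014], 0.47, [263.0, 257.0]), ([0.719, -0.1, 0.005], 0.47, [334.0, 158.0])]
strap_bay [([0.444, 0.109, 0.004], 0.79, [262.0, 257.0])]
bolt_bay [([0.428, -0.336, 0.004], 0.78, [421.0, 258.0]), ([0.446, 0.108, 0.001], 0.38, [263.0, 256.0])]
boss_bay [([0.586, -0.238, 0.001], 0.91, [384.0, 204.0])]
nut_bay [([0.597, 0.274, 0.002], 0.87, [204.0, 204.0])]
mat_centre [([0.597, 0.016, 0.008], 0.78, [294.0, 201.0])]
side [0.33001766 0.58639373 0.56045035]
strap_centre [([0.591, -0.236, 0.011], 0.7, [330.0, 168.0])]
bolt_centre [([0.594, 0.268, 0.013], 0.8, [237.0, 314.0])]
boss_centre [([0.43, -0.337, 0.016], 0.47, [394.0, 159.0])]
nut_centre [([0.441, -0.062, 0.008], 0.67, [368.0, 220.0]), ([0.593, -0.236, 0.012], 0.64, [329.0, 168.0]), ([0.717, -0.095, 0.007], 0.57, [266.0, 189.0])]
strap_bay [([0.446, 0.113, 0.005], 0.87, [344.0, 275.0]), ([0.436, -0.333, 0.004], 0.35, [392.0, 164.0])]
bolt_bay [([0.435, -0.333, 0.005], 0.97, [392.0, 163.0])]
boss_bay [([0.589, -0.23, 0.007], 0.7, [330.0, 171.0])]
nut_bay [([0.597, 0.276, 0.004], 0.94, [234.0, 321.0])]
mat_centre [([0.599, 0.016, 0.002], 0.77, [292.0, 227.0])]
[ 0.15133378 -0.52878682  0.20551534] [3.14148345e+00 3.94789012e-05 2.78748278e-01] 0.09406676916860525
```

Run:
```python
import cv2
i=cv2.imread("pics/top0.png")
cv2.imwrite("pics/a.png",cv2.resize(i[130:310,170:470],None,fx=2.66,fy=2.66,interpolation=2))
```

```text
(no output)
```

View pics/a.png

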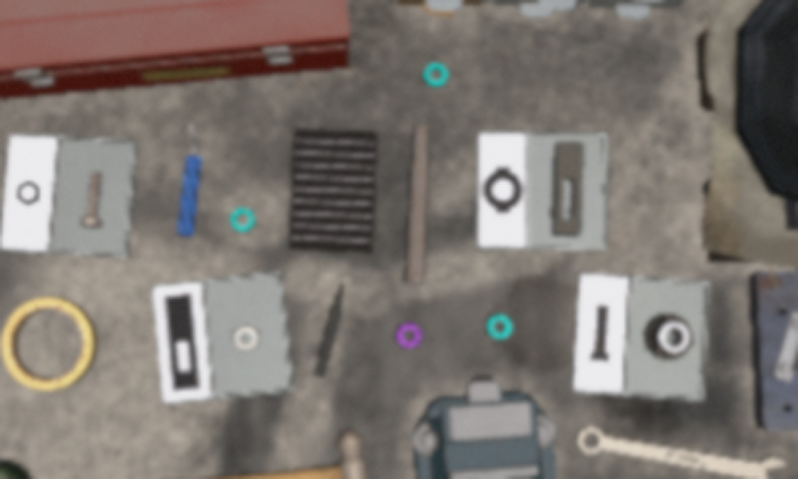

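View pics/side0.png

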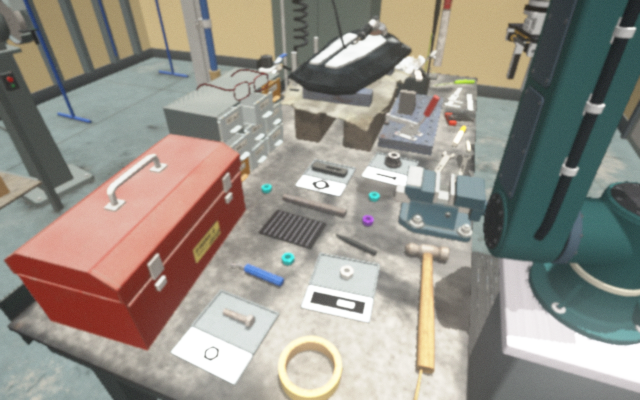

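The plain steel nut at top px (262,257) in the strap tray is the one meant. The rings at (334,158), (358,254) and (260,212) are turquoise and the one at (324,256) is purple, so I'll leave those alone. The parts form one 4-cycle, so the order is casting → mat, bolt, nut, strap, then casting → its own tray.

```bash
cat >> h.py <<'E'
def go(x,y,z,yaw):
    o=robot.get_obs(); p=np.array(o["tool_pos"]); r=np.array(o["ee_rot"]); 
    from scipy.spatial.transform import Rotation as Ro
    d=Ro.from_euler("xyz",r).as_matrix().T@(np.array([x,y,z])-p)*1000
    t=-(np.degrees(yaw-r[2])+180)%360-180 if False else ((-np.degrees(yaw-r[2])+180)%360-180)
    print("shift",d.round(1),"turn",round(t,1),"pos",p.round(4),"rot",r.round(3),"w",round(o["width"],4),"t",round(o["time"],2))
E
python3 -c "
from h import *
go(.40,-.334,.30,0)"
```

```text
shift [ 292.7 -118.8  -94.5] turn 16.0 pos [ 0.1513 -0.5288  0.2055] rot [3.141 0.    0.279] w 0.0941 t 1.0
```

Emit:
step_arm([
  [1,0,0,-60,0],
  [1,20,0,-95,0],
  [1,293,-119,-95,16],
  [1,293,-119,-95,16],
  [1,293,-119,-95,16],
  [1,293,-119,-95,16],
  [1,293,-119,-95,16],
  [1,293,-119,-95,16],
  [1,293,-119,-95,16],
  [1,293,-119,-95,16],
])

```text
time: 2.25
tool_pos: [0.3994, -0.3347, 0.3005]
ee_rot: [3.141, 0.0, -0.003]
wrist_force: [-0.1, -0.9, 0.7]
width: 0.094
```

Run:
```python
from h import *
s=cams.snapshot("wrist"); save(s,"w1"); print(-np.array(s["R"]).T@s["t"],s["R"])
for l in ["boss_centre","bolt_bay","strap_centre","boss_bay"]:
    print(l,[(np.round(d["position"],3).tolist(),round(d["p"],2),w2p(s,d["position"]).round().tolist()) for d in models.pinpoint(s,l)[:3]])
go(.434,-.334,.1,0)
```

```text
[ 0.46413505 -0.33382074  0.47794019] [[-2.96343155e-03 -9.99994866e-01  1.21928569e-03]
 [-9.74153932e-01  3.16224632e-03  2.25863048e-01]
 [-2.25865744e-01 -5.18442267e-04 -9.74158302e-01]]
boss_centre [([0.434, -0.335, 0.016], 0.68, [323.0, 150.0])]
bolt_bay [([0.43, -0.331, 0.002], 0.66, [320.0, 153.0])]
strap_centre [([0.598, -0.236, 0.007], 0.79, [254.0, 35.0]), ([0.439, 0.109, 0.003], 0.39, [42.0, 149.0])]
boss_bay [([0.59, -0.236, 0.004], 0.56, [254.0, 41.0])]
shift [ 34.3  -0.5 200.5] turn -0.1 pos [ 0.3997 -0.3344  0.3005] rot [ 3.141e+00 -0.000e+00 -2.000e-03] w 0.0939 t 2.5
```

View pics/w1.png

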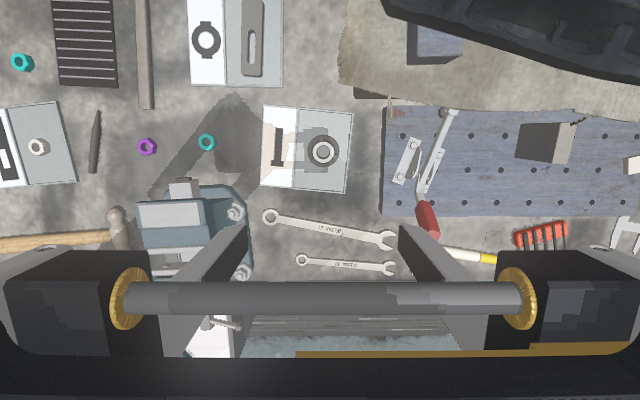

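Wrist view: casting at (323,151) in the bolt tray, whose corners are at about (264,105)-(346,193). The strap is at (252,38), and the vise is left and nearer at (190,215). Next I'll measure the tray poses from the white labels.

```bash
cat >> h.py <<'E'
def warp(s,z,x0,x1,y0,y1,mm=1.0):
    # top-down view: rows go down in x, cols go right with -y
    xs=np.arange(x1,x0,-mm/1000); ys=np.arange(y1,y0,-mm/1000)
    Y,X=np.meshgrid(ys,xs); P=np.stack([X,Y,np.full_like(X,z)],-1)@np.array(s["R"]).T+np.array(s["t"])
    p=P[...,:2]/P[...,2:]; p=p*(1+s["k1"]*(p**2).sum(-1,keepdims=True))*K(s)+[s["cx"],s["cy"]]
    return cv2.remap(s["pixels"],p[...,0].astype(np.float32),p[...,1].astype(np.float32),1)
def label(s,x,y,mm=1.0):
    "white label near bay centre (x,y): returns bay centre and yaw of the long side to world x"
    h=.13; im=warp(s,.003,x-h,x+h,y-h,y+h,mm); g=im.astype(int)
    m=((g.min(-1)>150)&(g.max(-1)-g.min(-1)<40)).astype(np.uint8); m=cv2.morphologyEx(m,cv2.MORPH_CLOSE,np.ones((3,3)))
    best=None
    for c in cv2.findContours(m,cv2.RETR_EXTERNAL,cv2.CHAIN_APPROX_NONE)[0]:
        r=cv2.minAreaRect(c); 
        if best is None or r[1][0]*r[1][1]>best[1][0]*best[1][1]: best=r
    b=cv2.boxPoints(best); e=[b[1]-b[0],b[2]-b[1]]; e=max(e,key=lambda v:v@v); d=np.array([-e[1],-e[0]]); d/=np.linalg.norm(d); d*=np.sign(d[0])
    C=np.array([x+h-best[0][1]*mm/1000,y+h-best[0][0]*mm/1000]); yaw=np.arctan2(d[1],d[0])
    return (C+.0685*np.array([d[1],-d[0]])).round(4),round(float(yaw),3),np.round(np.array(best[1])*mm,1)
T=dict(nut=(.597,.275),strap=(.445,.11),boss=(.588,-.234),bolt=(.434,-.334))
E
python3 - <<'E'
from h import *
s=cams.snapshot("top")
for k,v in T.items():
    if k!="bolt":print(k,*label(s,*v))
s=cams.snapshot("wrist")
for k in["bolt","boss"]: print(k,*label(s,*T[k]))
cv2.imwrite("pics/b.png",np.hstack([cv2.resize(warp(s,.03,.374,.494,-.394,-.274,.5),(480,480))[:,:,::-1]]))
E
```

```text
nut [0.6669 0.295 ] 1.485 [139.3 128.6]
strap [0.3775 0.1323] -1.486 [134.1 142.1]
boss [ 0.6611 -0.2101] 1.523 [139.3 128.2]
bolt [ 0.465  -0.3335] -3.142 [198. 259.]
boss [ 0.621  -0.2335] 1.571 [259. 187.]
```

View pics/b.png

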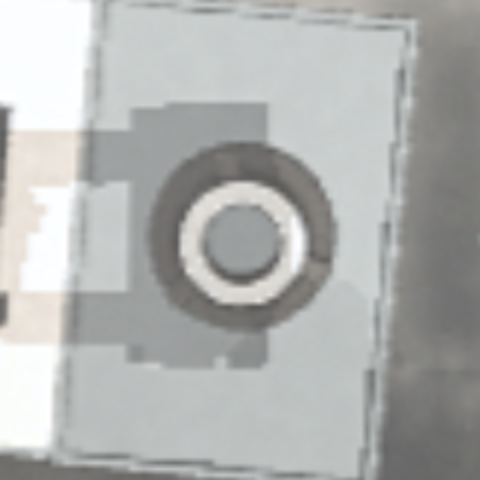

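Crop of the casting: flange about 48 mm at (243,236) and light ring at (240,243) in a 0.25 mm/px grid, which puts the casting at (0.435, -0.334). The bay corners give centre (0.4326, -0.333) and yaw -0.09. I'll grip along the bay's long side (yaw about 1.48), which keeps the gripper body clear of the vise and plate.

```bash
python3 -c "
from h import *
go(.435,-.334,.017,1.48)"
```

```text
shift [ 3.510e+01 -2.000e-01  2.835e+02] turn -84.9 pos [ 0.3999 -0.3341  0.3005] rot [ 3.141e+00 -0.000e+00 -1.000e-03] w 0.0943 t 2.6
```

Emit:
step_arm([
  [1,35,0,60,-85],
  [1,35,0,120,-85],
  [1,35,0,180,-85],
  [1,35,0,200,-85],
  [1,35,0,200,-85],
  [1,35,0,200,-85],
  [1,35,0,200,-85],
  [1,35,0,200,-85],
  [1,35,0,230,-85],
  [1,35,0,260,-85],
  [1,35,0,275,-85],
  [1,35,0,283,-85],
  [1,35,0,283,-85],
  [-1,35,0,283,-85],
  [-1,35,0,283,-85],
  [-1,35,0,283,-85],
  [-1,35,0,283,-85],
])

```text
time: 4.72
tool_pos: [0.4354, -0.3339, 0.0177]
ee_rot: [3.141, 0.0, 1.483]
wrist_force: [0.2, 0.5, -0.9]
width: 0.0575
```

```bash
python3 -c "
from h import *
go(.598,.016,.2,1.57)"
```

```text
shift [ 362.7  131.4 -182.3] turn -5.0 pos [ 0.4354 -0.3339  0.0177] rot [3.141 0.    1.483] w 0.0575 t 4.72
```

Emit:
step_arm([
  [-1,0,0,0,0],
  [-1,0,0,0,0],
  [-1,0,0,0,0],
  [-1,0,0,0,0],
  [-1,0,0,-10,0],
  [-1,0,0,-20,0],
])

```text
time: 5.48
tool_pos: [0.4354, -0.3336, 0.0377]
ee_rot: [3.142, -0.0, 1.483]
wrist_force: [0.3, 0.3, -3.3]
width: 0.0386
```

Emit:
step_arm([
  [-1,0,0,-60,0],
  [-1,60,20,-100,-5],
  [-1,120,42,-100,-5],
  [-1,180,64,-100,-5],
  [-1,240,86,-100,-5],
  [-1,300,108,-100,-5],
  [-1,363,131,-100,-5],
  [-1,363,131,-60,-5],
  [-1,363,131,-20,-5],
  [-1,363,131,0,-5],
  [-1,363,131,12,-5],
  [-1,363,131,19,-5],
  [-1,363,131,19,-5],
])

```text
time: 7.1
tool_pos: [0.5979, 0.0162, 0.0189]
ee_rot: [3.141, 0.0, 1.57]
wrist_force: [-0.0, -0.8, -3.2]
width: 0.0388
```

```bash
python3 -c "
from h import *
go(.598,.016,.0185,1.57)"
```

```text
shift [-0.2  0.1  0.4] turn 0.0 pos [0.5979 0.0162 0.0189] rot [3.141 0.    1.57 ] w 0.0388 t 7.1
```

Emit:
step_arm([
  [-1,0,0,1,0],
  [0.6,0,0,1,0],
  [0.6,0,0,1,0],
  [0.6,0,0,1,0],
  [0.6,0,0,1,0],
  [0.6,0,0,-20,0],
  [0.6,0,0,-60,0],
  [0.6,60,10,-120,20],
  [0.6,120,30,-180,40],
  [0.6,180,50,-230,60],
  [0.6,254,68,-230,90],
  [0.6,254,68,-230,95],
  [0.6,254,68,-230,95],
  [0.6,254,68,-230,95],
  [0.6,254,68,-230,95],
  [0.6,254,68,-230,95],
])

```text
time: 9.1
tool_pos: [0.6657, 0.2705, 0.2482]
ee_rot: [3.141, 0.0, -0.093]
wrist_force: [-0.3, -0.7, 0.9]
width: 0.0756
```

```bash
cat >> h.py <<'E'
def crop(s,n,z,x,y,h=.08,big=560):
    cv2.imwrite(f"pics/{n}.png",cv2.resize(warp(s,z,x-h,x+h,y-h,y+h,.5),(big,big))[:,:,::-1])
E
python3 - <<'E'
from h import *
s=cams.snapshot("wrist"); print(-np.array(s["R"]).T@s["t"])
for l in ["bolt_centre","nut_bay","nut_centre","strap_bay","boss_centre"]:
    print(l,[(np.round(d["position"],3).tolist(),round(d["p"],2)) for d in models.pinpoint(s,l)[:3]])
crop(s,"c",.01,.597,.275)
go(.59,.27,.1,-.09)
E
```

```text
[0.73019302 0.2655349  0.4256072 ]
bolt_centre [([0.592, 0.271, 0.013], 0.83)]
nut_bay [([0.594, 0.274, 0.004], 0.93)]
nut_centre [([0.564, 0.112, 0.008], 0.65), ([0.72, -0.095, 0.006], 0.47)]
strap_bay []
boss_centre [([0.599, 0.016, 0.019], 0.94)]
shift [-75.4   6.8 148.4] turn 0.2 pos [0.6657 0.2703 0.2484] rot [ 3.141  0.    -0.086] w 0.0753 t 9.4
```

View pics/c.png

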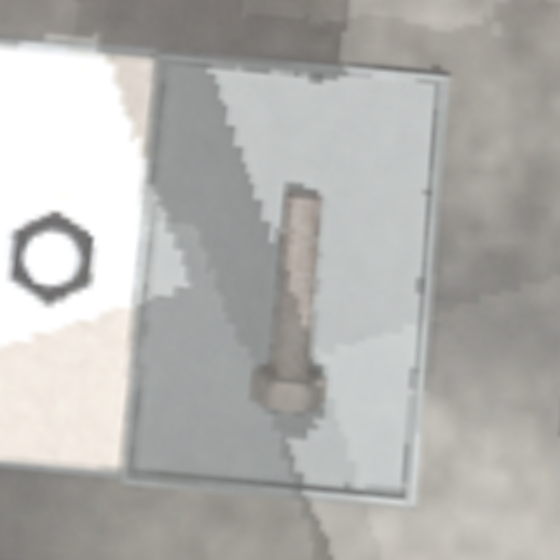

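Crop: bolt shank tip (302,188) and head end (288,412), so the bolt is at (0.5915, 0.271) with yaw -0.065. The nut bay centre is (0.596, 0.274), yaw -0.075.

```bash
python3 -c "
from h import *
go(.5915,.2708,.0055,-.067)"
```

```text
shift [-74.    5.9 242.9] turn -1.1 pos [0.6657 0.2703 0.2484] rot [ 3.141  0.    -0.086] w 0.0753 t 9.4
```

Emit:
step_arm([
  [-0.15,-60,5,30,-1],
  [-0.15,-74,6,90,-1],
  [-0.15,-74,6,150,-1],
  [-0.15,-74,6,200,-1],
  [-0.15,-74,6,225,-1],
  [-0.15,-74,6,238,-1],
  [-0.15,-74,6,243,-1],
  [-0.15,-74,6,243,-1],
  [-1,-74,6,243,-1],
  [-1,-74,6,243,-1],
  [-1,-74,6,243,-1],
  [-1,-74,6,243,-1],
  [-1,-74,6,243,-1],
  [-1,-74,6,243,-1],
])

```text
time: 11.15
tool_pos: [0.5917, 0.2708, 0.0059]
ee_rot: [-3.142, -0.001, -0.07]
wrist_force: [-0.4, -0.3, 2.4]
width: 0.0101
```

```bash
python3 -c "
from h import *
go(.4326,-.333,.2,-.093)"
```

```text
shift [-116.2  613.5 -194.2] turn 1.3 pos [0.5917 0.2708 0.0059] rot [-3.142e+00 -1.000e-03 -7.000e-02] w 0.0101 t 11.15
```

Emit:
step_arm([
  [-1,0,0,-20,0],
  [-1,0,0,-70,0],
  [-1,-10,50,-120,0],
  [-1,-20,110,-150,0],
  [-1,-32,170,-150,0],
  [-1,-43,230,-150,0],
  [-1,-55,290,-150,1],
  [-1,-66,350,-150,1],
  [-1,-77,410,-150,1],
  [-1,-89,470,-150,1],
  [-1,-100,530,-150,1],
  [-1,-112,590,-150,1],
  [-1,-116,613,-150,1],
  [-1,-116,613,-150,1],
  [-1,-116,613,-150,1],
  [-1,-116,613,-150,1],
])

```text
time: 13.15
tool_pos: [0.4333, -0.3312, 0.1559]
ee_rot: [-3.142, -0.0, -0.086]
wrist_force: [0.9, 0.2, -0.3]
width: 0.01
```

Run:
```python
from h import *
s=cams.snapshot("wrist"); save(s,"d0"); print(robot.get_obs()["wrist_force"])
cv2.imwrite("pics/d.png",np.hstack([s["pixels"][60:360,170:470],cv2.resize(warp(s,.003,.36,.51,-.41,-.26,.5),(300,300))])[:,:,::-1])
go(.4326,-.333,.0065,-.093)
```

```text
[-0.07264994  0.0265863  -0.68051351]
shift [ -0.5   1.7 149.3] turn 0.4 pos [ 0.4332 -0.3313  0.1558] rot [ 3.142 -0.    -0.086] w 0.0106 t 13.2
```

View pics/d.png

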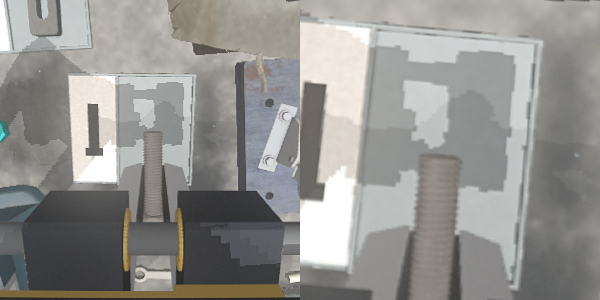

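Bolt is held between the fingers, with its tip ahead at crop px (152,135). Lowering into the bolt bay.

Emit:
step_arm([
  [-1,0,2,50,0],
  [-1,0,2,95,0],
  [-1,0,2,125,0],
  [-1,0,2,140,0],
  [-1,0,2,147,0],
  [-1,0,2,149,0],
  [-1,0,2,149,0],
  [-0.3,0,2,149,0],
  [-0.3,0,2,149,0],
  [-0.3,0,2,149,0],
  [-0.3,0,2,149,0],
  [-0.3,0,2,120,0],
  [-0.3,0,2,70,0],
  [-0.3,0,-20,10,0],
  [-0.3,0,-60,-20,0],
  [-0.3,0,-60,-40,0],
  [-0.3,0,-60,-40,0],
])

```text
time: 15.32
tool_pos: [0.4389, -0.2731, 0.1977]
ee_rot: [3.139, -0.004, -0.087]
wrist_force: [1.3, -0.1, -0.2]
width: 0.0332
```

Run:
```python
from h import *
s=cams.snapshot("wrist"); print(robot.get_obs()["wrist_force"])
for l in ["bolt_centre","bolt_bay"]:
    print(l,[(np.round(d["position"],3).tolist(),round(d["p"],2)) for d in models.pinpoint(s,l)[:3]])
crop(s,"e",.008,.4326,-.333)
print(-np.array(s["R"]).T@s["t"])
go(.40,.11,.25,-.0)
```

```text
[-0.33145774 -1.09745752 -1.28415653]
bolt_centre [([0.435, -0.334, 0.012], 0.6)]
bolt_bay [([0.43, -0.333, 0.004], 0.61)]
[ 0.50273408 -0.27718196  0.37543571]
shift [ -71.1 -377.9  -55.5] turn -5.1 pos [ 0.4374 -0.2726  0.1939] rot [-3.14e+00  2.00e-03 -8.80e-02] w 0.033 t 15.47
```

View pics/e.png

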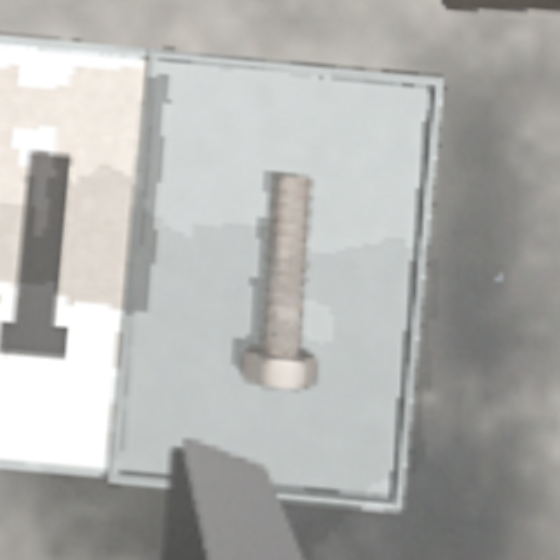

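Bolt is down: tip (290,172), head (280,388), about 3 mm from the bay centre at (275,280) and aligned. Next the nut.

Emit:
step_arm([
  [0,-12,-60,-10,-5],
  [0,-24,-120,-10,-5],
  [0,-36,-180,-10,-5],
  [0,-48,-240,-10,-5],
  [0,-60,-300,-10,-5],
  [0,-71,-360,-10,-5],
  [0,-71,-378,-10,-5],
  [0,-71,-378,-10,-5],
  [0,-71,-378,-10,-5],
])

```text
time: 16.6
tool_pos: [0.4002, 0.1091, 0.2045]
ee_rot: [3.141, 0.002, -0.002]
wrist_force: [0.2, 0.3, -0.8]
width: 0.0468
```

Run:
```python
from h import *
s=cams.snapshot("wrist")
for l in ["nut_centre","strap_bay"]:
    print(l,[(np.round(d["position"],3).tolist(),round(d["p"],2)) for d in models.pinpoint(s,l)[:3]])
crop(s,"f",.008,.445,.11)
print(-np.array(s["R"]).T@s["t"])
go(.443,.107,.005,-.0)
```

```text
nut_centre [([0.44, -0.064, 0.006], 0.91), ([0.567, 0.113, 0.011], 0.89), ([0.448, -0.157, 0.004], 0.82)]
strap_bay [([0.443, 0.11, 0.004], 0.93), ([0.596, -0.238, 0.0], 0.2)]
[0.46523524 0.11014101 0.38180202]
shift [ 42.6   1.7 200.1] turn -0.2 pos [0.4005 0.1089 0.2051] rot [ 3.141e+00  1.000e-03 -3.000e-03] w 0.0471 t 16.75
```

View pics/f.png

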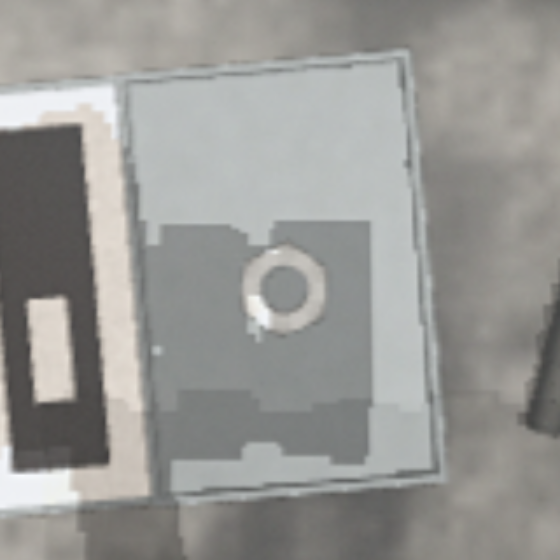

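Run:
```python
from h import *
s=cams.snapshot("wrist")
a=warp(s,.016,.4224,.4624,.0886,.1286,.25)
cv2.imwrite("pics/g.png",cv2.resize(a,(480,480),interpolation=cv2.INTER_CUBIC)[:,:,::-1])
```

```text
(no output)
```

View pics/g.png

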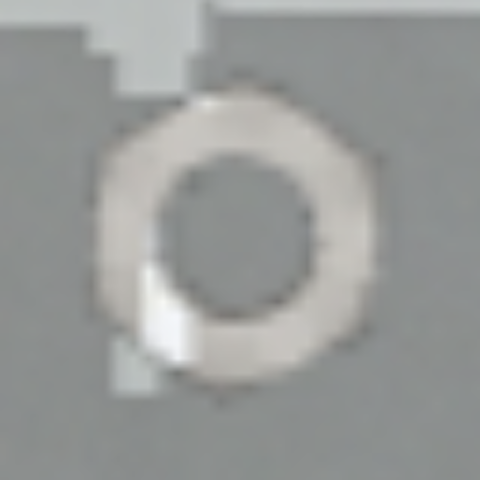

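Confirmed: a plain steel hexagon, no tint, corners at (240,90) and (228,388), flats facing left and right. It matches the description and sits at (0.4424, 0.109).

Emit:
step_arm([
  [0,42,0,60,1],
  [0,42,0,120,1],
  [0,42,0,170,1],
  [0,42,0,190,1],
  [0,42,0,198,1],
  [0,42,0,200,1],
  [0,42,0,200,1],
  [-1,42,0,200,1],
  [-1,42,0,200,1],
  [-1,42,0,200,1],
  [-1,42,0,200,1],
  [-1,42,0,200,1],
  [-1,42,0,200,1],
  [-1,42,0,170,1],
  [-1,42,0,110,1],
  [-1,42,0,50,1],
])

```text
time: 18.8
tool_pos: [0.4414, 0.11, 0.1557]
ee_rot: [3.141, 0.003, -0.018]
wrist_force: [1.0, -0.1, -1.1]
width: 0.0229
```

Run:
```python
from h import *
print(robot.get_obs()["wrist_force"])
go(.596,.274,.0065,-.075)
```

```text
[ 0.9730424  -0.14514521 -1.05348296]
shift [ 152.  -166.8  148.8] turn 3.3 pos [0.4414 0.11   0.1557] rot [ 3.141e+00  3.000e-03 -1.800e-02] w 0.0229 t 18.8
```

Emit:
step_arm([
  [-1,42,-45,0,3],
  [-1,84,-90,0,3],
  [-1,126,-135,0,3],
  [-1,152,-167,30,3],
  [-1,152,-167,80,3],
  [-1,152,-167,120,3],
  [-1,152,-167,138,3],
  [-1,152,-167,146,3],
  [-1,152,-167,149,3],
  [-1,152,-167,149,3],
  [-0.3,152,-167,149,3],
  [-0.3,152,-167,149,3],
  [-0.3,152,-167,149,3],
  [-0.3,152,-167,149,3],
  [0,152,-167,110,3],
  [0,120,-150,50,3],
  [0,70,-150,-40,3],
  [0,70,-150,-40,3],
])

```text
time: 21.05
tool_pos: [0.5145, 0.2588, 0.1984]
ee_rot: [-3.14, -0.003, -0.07]
wrist_force: [0.9, -0.6, 0.8]
width: 0.0468
```

Run:
```python
from h import *
s=cams.snapshot("wrist")
for l in ["nut_centre","nut_bay"]:
    print(l,[(np.round(d["position"],3).tolist(),round(d["p"],2)) for d in models.pinpoint(s,l)[:3]])
crop(s,"h",.01,.596,.274,.08,480)
go(.55,-.234,.25,-.04)
```

```text
nut_centre [([0.601, 0.277, 0.012], 0.61), ([0.445, -0.062, 0.009], 0.6), ([0.57, 0.109, 0.013], 0.54)]
nut_bay [([0.592, 0.275, 0.004], 0.92)]
shift [ 68.6 489.8 -51.4] turn -1.7 pos [0.5159 0.2595 0.1997] rot [-3.138 -0.007 -0.07 ] w 0.0468 t 21.2
```

View pics/h.png

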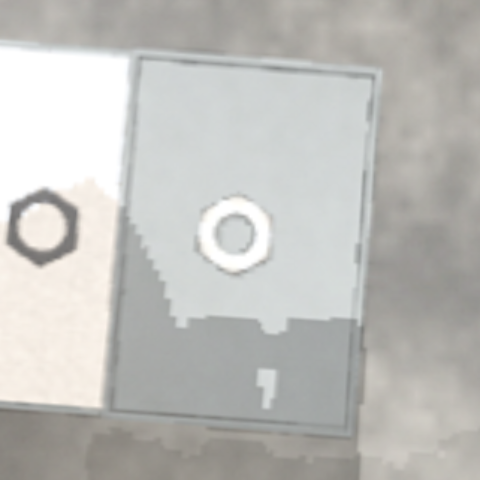

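Nut lies flat at (235,234), bay centre (243,243), about 4 mm off. Next the strap.

Emit:
step_arm([
  [0,5,60,-20,0],
  [0,10,120,-20,-1],
  [0,15,180,-20,-1],
  [0,20,240,-20,-1],
  [0,25,300,-20,-1],
  [0,30,360,-20,-1],
  [0,35,420,-20,-1],
  [0,38,480,-20,-1],
  [0,38,490,-20,-1],
  [0,38,490,-20,-1],
  [0,38,490,-20,-1],
])

```text
time: 22.58
tool_pos: [0.5187, -0.2312, 0.2148]
ee_rot: [-3.141, 0.001, -0.051]
wrist_force: [0.4, -0.4, -0.8]
width: 0.0472
```

Run:
```python
from h import *
s=cams.snapshot("wrist")
for l in ["strap_centre","boss_bay"]:
    print(l,[(np.round(d["position"],3).tolist(),round(d["p"],2)) for d in models.pinpoint(s,l)[:3]])
crop(s,"i",.01,.59,-.235,.08,560)
print(-np.array(s["R"]).T@s["t"])
go(.59,-.235,.008,-.04)
```

```text
strap_centre [([0.599, -0.236, 0.008], 0.55)]
boss_bay [([0.591, -0.238, 0.0], 0.56)]
[ 0.58345736 -0.23374515  0.39225838]
shift [7.120e+01 2.000e-01 2.077e+02] turn -0.6 pos [ 0.5189 -0.2312  0.2157] rot [-3.142 -0.    -0.051] w 0.0471 t 22.73
```

View pics/i.png

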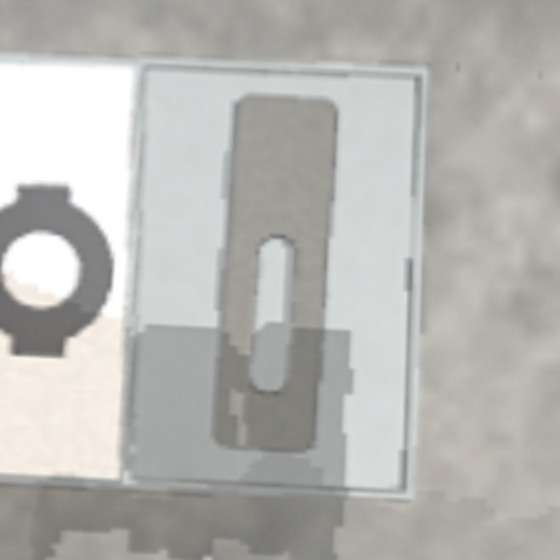

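Strap corners (236,95) to (315,450): centre (0.5923, -0.2336), yaw -0.063. The boss bay centre is (0.590, -0.233), yaw -0.04.

Emit:
step_arm([
  [0,73,-1,60,0.5],
  [0,73,-1,120,0.5],
  [0,73,-1,175,0.5],
  [0,73,-1,200,0.5],
  [0,73,-1,208,0.5],
  [0,73,-1,210.5,0.5],
  [0,73,-1,210.5,0.5],
  [-1,73,-1,210.5,0.5],
  [-1,73,-1,210.5,0.5],
  [-1,73,-1,210.5,0.5],
  [-1,73,-1,210.5,0.5],
  [-1,73,-1,210.5,0.5],
  [-1,73,-1,195,0.5],
  [-1,73,-1,150,0.5],
  [-1,73,-1,100,0.5],
  [-1,73,-1,60,0.5],
  [-1,73,-1,60,0.5],
])

```text
time: 24.85
tool_pos: [0.5934, -0.237, 0.1598]
ee_rot: [3.138, -0.008, -0.062]
wrist_force: [1.7, 0.3, -4.4]
width: 0.0288
```

Run:
```python
from h import *
print(robot.get_obs()["wrist_force"],robot.get_obs()["wrist_torque"])
go(.446,.1094,.0065,.075)
```

```text
[ 1.70298055  0.34497239 -4.37555564] [ 0.02132397 -0.03548887  0.02379195]
shift [-169.7 -337.2  150.7] turn -7.8 pos [ 0.5934 -0.237   0.1598] rot [ 3.138 -0.008 -0.062] w 0.0288 t 24.85
```

Emit:
step_arm([
  [-1,-25,-50,0,0],
  [-1,-50,-100,0,-4],
  [-1,-75,-150,0,-8],
  [-1,-100,-200,0,-8],
  [-1,-125,-250,0,-8],
  [-1,-150,-300,0,-8],
  [-1,-170,-337,20,-8],
  [-1,-170,-337,60,-8],
  [-1,-170,-337,90,-8],
  [-1,-170,-337,100,-8],
  [-1,-170,-337,100,-8],
  [-1,-170,-337,100,-8],
])

```text
time: 26.35
tool_pos: [0.4435, 0.1111, 0.0565]
ee_rot: [3.142, -0.002, 0.078]
wrist_force: [0.7, -0.3, -3.2]
width: 0.0285
```

Run:
```python
from h import *
go(.446,.1094,.0065,.075)
```

```text
shift [ 2.2  1.9 50. ] turn 0.2 pos [0.4435 0.1111 0.0565] rot [ 3.142e+00 -2.000e-03  7.800e-02] w 0.0285 t 26.35
```

Emit:
step_arm([
  [-1,2,2,25,0],
  [-1,2,2,42,0],
  [-1,2,2,49,0],
  [-1,2,2,51,0],
  [-1,2,2,51,0],
  [-0.1,2,2,51,0],
  [-0.1,2,2,51,0],
  [-0.1,2,2,51,0],
  [-0.1,2,2,51,0],
  [0,2,2,20,0],
  [0,2,2,-40,0],
  [0.5,-30,2,-100,0],
  [0.5,-50,2,-140,0],
  [0.5,-50,2,-140,0],
  [0.5,-50,2,-140,0],
])

```text
time: 28.22
tool_pos: [0.3927, 0.1053, 0.1947]
ee_rot: [3.141, 0.001, 0.078]
wrist_force: [-0.2, -0.9, -0.1]
width: 0.0704
```

Run:
```python
from h import *
s=cams.snapshot("wrist")
for l in ["strap_centre","strap_bay","boss_centre"]:
    print(l,[(np.round(d["position"],3).tolist(),round(d["p"],2)) for d in models.pinpoint(s,l)[:3]])
a=warp(s,.01,.366,.526,.03,.19,.5);b=warp(s,.03,.518,.678,-.064,.096,.5)
cv2.imwrite("pics/j.png",cv2.resize(np.hstack([a,b]),(800,400))[:,:,::-1])
print(-np.array(s["R"]).T@s["t"])
go(.598,.016,.0178,1.57)
```

```text
strap_centre [([0.451, 0.11, 0.008], 0.63)]
strap_bay [([0.441, 0.109, 0.001], 0.59)]
boss_centre [([0.598, 0.017, 0.016], 0.71)]
[0.4573175  0.11142956 0.37211683]
shift [198.8 104.9 174.9] turn -85.5 pos [0.3923 0.1052 0.1934] rot [3.141 0.004 0.078] w 0.0703 t 28.43
```

View pics/j.png

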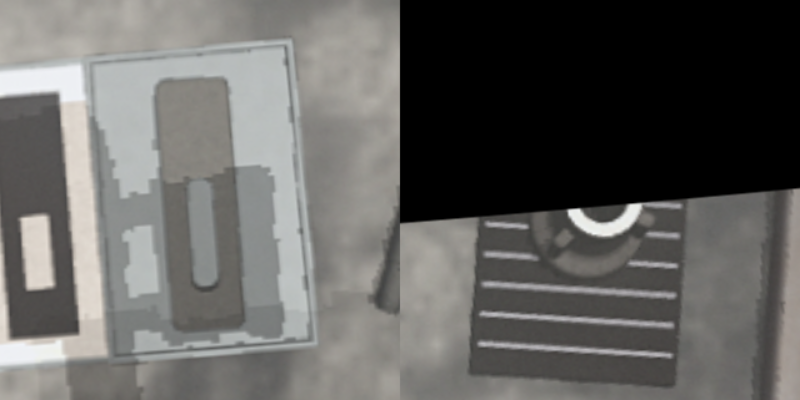

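Strap is centred: (199,204) against the bay's (201,201). The casting is upright on the mat. Picking it up again.

Emit:
step_arm([
  [1,40,20,0,-10],
  [1,80,40,0,-20],
  [1,120,60,0,-30],
  [1,160,84,0,-40],
  [1,199,105,0,-50],
  [1,199,105,20,-85.5],
  [1,199,105,40,-85.5],
  [1,199,105,60,-85.5],
  [1,199,105,90,-85.5],
  [1,199,105,115,-85.5],
  [1,199,105,115,-85.5],
  [1,199,105,115,-85.5],
])

```text
time: 29.92
tool_pos: [0.5998, 0.0161, 0.0807]
ee_rot: [3.141, 0.0, 1.57]
wrist_force: [-0.5, 0.4, -0.5]
width: 0.0941
```

Run:
```python
from h import *
go(.598,.016,.0178,1.57)
```

```text
shift [-0.1 -1.8 62.9] turn 0.0 pos [0.5998 0.0161 0.0807] rot [3.141 0.    1.57 ] w 0.0941 t 29.93
```

Emit:
step_arm([
  [1,0,-2,40,0],
  [1,0,-2,58,0],
  [1,0,-2,63,0],
  [1,0,-2,63,0],
  [-1,0,-2,63,0],
  [-1,0,-2,63,0],
  [-1,0,-2,63,0],
  [-1,0,-2,63,0],
  [-1,0,-2,63,0],
  [-1,0,-2,63,0],
  [-1,0,-2,63,0],
  [-1,0,-2,63,0],
  [-1,0,-2,63,0],
  [-1,0,-2,50,0],
  [-1,0,-2,10,0],
  [-1,0,-2,-20,0],
  [-1,0,-2,-20,0],
])

```text
time: 32.05
tool_pos: [0.5994, 0.0161, 0.1042]
ee_rot: [3.135, 0.0, 1.57]
wrist_force: [1.0, 0.1, -3.1]
width: 0.0386
```

Run:
```python
from h import *
go(.590,-.233,.0185,1.53)
```

```text
shift [-249.1   -9.9   85.7] turn 2.3 pos [0.5994 0.0161 0.1042] rot [3.135 0.    1.57 ] w 0.0386 t 32.05
```

Emit:
step_arm([
  [-1,-50,-2,0,2],
  [-1,-110,-4,0,2],
  [-1,-170,-6,0,2],
  [-1,-230,-9,0,2],
  [-1,-249,-9,20,2],
  [-1,-249,-9,45,2],
  [-1,-249,-9,45,2],
  [-1,-249,-9,45,2],
])

```text
time: 33.05
tool_pos: [0.5882, -0.2318, 0.0549]
ee_rot: [-3.141, -0.001, 1.536]
wrist_force: [0.4, 0.0, -2.6]
width: 0.0383
```

Run:
```python
from h import *
go(.590,-.233,.0185,1.53)
```

```text
shift [-1.1  1.9 36.4] turn 0.4 pos [ 0.5882 -0.2318  0.0549] rot [-3.141e+00 -1.000e-03  1.536e+00] w 0.0383 t 33.05
```

Emit:
step_arm([
  [-1,-1,2,20,0],
  [-1,-1,2,32,0],
  [-1,-1,2,36,0],
  [-1,-1,2,37,0],
  [-1,-1,2,37,0],
  [0.6,-1,2,37,0],
  [0.6,-1,2,37,0],
  [0.6,-1,2,37,0],
  [0.6,-1,2,37,0],
  [0.6,-1,2,37,0],
  [0.6,-1,2,0,0],
  [0.6,-1,2,-50,0],
  [0.6,0,-40,-110,0],
  [0.6,0,-100,-170,0],
  [0.6,0,-160,-200,0],
  [0.6,0,-220,-200,0],
  [0.6,0,-220,-200,0],
  [0.6,0,-220,-200,0],
])

```text
time: 35.3
tool_pos: [0.3676, -0.2252, 0.2571]
ee_rot: [3.138, 0.002, 1.533]
wrist_force: [0.7, 0.5, 1.5]
width: 0.0748
```

Run:
```python
from h import *
s=cams.snapshot("top"); S=cams.snapshot("side"); w=cams.snapshot("wrist")
for k in T:
  for c in (s,S,w):
    f=lambda l:[(np.round(d["position"],3).tolist(),round(d["p"],2)) for d in models.pinpoint(c,l) if np.hypot(*(np.array(d["position"])[:2]-T[k]))<.05][:1]
    print(k,f(k+"_centre"),f(k+"_bay"))
cv2.imwrite("pics/k.png",np.hstack([cv2.resize(s["pixels"][180:290,180:450],(540,220)),np.zeros((220,20,3),np.uint8),cv2.resize(S["pixels"][140:240,270:430],(240,220))])[:,:,::-1])
print(robot.get_obs())
```

```text
nut [([0.597, 0.272, 0.017], 0.39)] [([0.595, 0.274, 0.003], 0.98)]
nut [([0.598, 0.278, 0.01], 0.62)] [([0.598, 0.276, 0.002], 0.72)]
nut [] []
strap [([0.446, 0.112, 0.012], 0.72)] [([0.443, 0.106, 0.006], 0.92)]
strap [([0.447, 0.107, 0.012], 0.87)] [([0.444, 0.111, 0.005], 0.82)]
strap [] []
boss [([0.592, -0.235, 0.02], 0.61)] [([0.586, -0.236, 0.004], 0.6)]
boss [([0.586, -0.236, 0.016], 0.6)] [([0.591, -0.229, 0.008], 0.69)]
boss [([0.592, -0.234, 0.015], 0.66)] [([0.589, -0.236, 0.001], 0.72)]
bolt [] [([0.43, -0.334, 0.002], 0.91)]
bolt [([0.434, -0.334, 0.012], 0.49)] [([0.434, -0.329, 0.0], 0.76)]
bolt [([0.433, -0.336, 0.015], 0.62)] [([0.429, -0.335, 0.002], 0.93)]
{'time': 36.65, 'joint_positions': array([-6.79680738e-01, -1.83044847e-01,  1.53143970e+00, -4.28400787e-05,
        1.79309512e+00, -6.44324808e-01]), 'qvel': array([ 1.23704591e-03, -9.22552496e-04, -5.61898263e-04, -2.62670019e-03,
       -7.25900592e-05,  3.98303695e-04]), 'joint_torque': array([-1.27823761e-03, -2.25239593e+01, -3.03307700e+01,  4.81337949e-02,
        5.75367187e-02, -5.64673087e-06]), 'tool_pos': array([ 0.36846039, -0.22501218,  0.25548638]), 'ee_rot': array([3.14153565e+00, 9.50865791e-05, 1.53543095e+00]), 'wrist_force': array([ 0.95581678, -0.04309463, -0.33802181]), 'wrist_torque': array([-0.04830905, -0.07249723,  0.00516649]), 'width': 0.07528155505551888}
```

View pics/k.png

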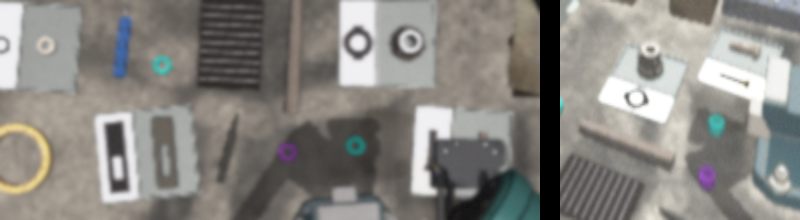

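Every part is in its own bay: nut (45,45), strap (163,150), casting upright (408,42) and, in the side view, the bolt (745,47). The gripper is clear of everything, so I'm handing in.

```bash
python3 -c "
from h import *
print(robot.close_job())"
```

```text
the job is handed in; nothing more can be done
None
```

All four parts are in their own trays and I handed the job in at about 37 s of the 150 s allowed; the hand-in reports no verdict. I parked the casting on the mat, moved the bolt, the nut and the strap into their bays, then put the casting in its own bay.

**After each placing:** I checked the bolt, nut and strap in wrist-camera close-ups. The bolt is about 3 mm from its bay's centre, the nut about 4 mm, and the strap within 2 mm. The bolt and strap lie along the bay's long side, and the nut and strap the same way up as before.

**Final check:** the networks put every part within about 7 mm of its bay, which is within their error. The casting showed upright and centred in the top and side pictures, and I took no close-up of it. The gripper was open and about 0.25 m above the bench, touching nothing.

**What failed or went off:**
- **Bolt detection:** the final top picture did not find the bolt because the arm hid it. The side and wrist pictures both did.
- **Sign slip:** one travel move carried the tool about 0.13 m too far forward, towards the toolbox. The force reading at the end of that move showed no contact.

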